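# Roll a sill trim strip flush

## Robot

A 6-joint arm with a two-finger parallel gripper is mounted at the origin on the work surface. World frame = base frame: x ahead of the robot, y to its left, z up, the work surface at z = 0. Lengths are in m, angles in degrees, forces in N, time in s.
With the tool pointing down it reaches from about 0.275 to 0.825 m from the base axis. Payload 4.9 kg.
Tool frame: the origin (TCP) lies between the finger pads; the fingertips stand 25 mm ahead of it and the grasp point (between the pads) lies 6 mm ahead of it (r.tip_extent is the distance from the TCP to the fingertips, in m); z points along the fingers, y is the direction in which the jaws open and shut (so a half turn about z gives the same grasp; the last joint's range is limited). The gripper opens to 85 mm and grips with 20 to 120 N. Pads are 22 mm wide; open, the fingers measure 114 mm over their backs; the gripper's body (76 mm by 85 mm) begins 54 mm behind the grasp point. The pads swing forward as they close: fully open they stand 13 mm farther back than shut.
Start: joints at [-78.621, 18.69, -11.035, 60.275, 0, 82.311], TCP at [0.18, -0.52, 0.256] pointing down, gripper open.
Joint ranges: [-152.03, 152.03], [-55.5, 102.48], [-74.3, 77.21], [-110.64, 120.58], [-84.22, 78.4], [-180, 180]. Speed limits (degrees/s): [147.25, 147.25, 180, 180, 180, 180].

## Interface

Orientations are given as [roll, pitch, yaw] about the fixed x, y, z axes, in that order (R = Rz(yaw) Ry(pitch) Rx(roll)).
In Python, from bench import r gives the robot as it stands. Calls block until the motion is done:
- r.goto(position, orientation): joint-space move of the TCP to a pose.
- r.move_linear(position, frame=None, max_speed=0.15, threshold=None): straight line of the TCP; frame=None keeps the orientation; max_speed is the mean speed in m/s. With threshold (N) it stops when the force on the tool has changed by that much, and returns True; else False.
- r.move_j(angles): joint-space move.
- r.open() and r.close_gripper(): open the fingers fully, or close them until they stop; the grip force is fixed at half the most.
- r.sleep(seconds).
- r.ik(position, orientation): joint angles nearest the present ones, or None.
- r.read_state(): the state.
- r.snapshot(name): name is "side" or "top" or "wrist"; returns (picture, depth): 384x512x3 uint8, red, green, blue; 384x512 float32, m along the optical axis (not along the pixel's ray), 0 where there is no reading.
- r.camera_params(name): a dict with "vfov" (degrees; the focal length in pixels is half the picture's height over the tangent of half this angle, whatever the lens; pixels are square), "cx", "cy" (the principal point, pixels), "extrinsics" (4x4, takes a point from world to camera coordinates). Camera axes: x right, y up, looking along -z (the intrinsics and any distortion apply to the point x, -y, -z); pixel columns grow to the right and rows downward; lengths in m; the calibration is good to about 2 mm. The wrist camera is an equidistant fisheye: a pixel r from the principal point sees the ray r / f radians off the axis. A picture is of the moment at which its call begins: read the wrist's pose just before it. camera_params takes no time and is no camera call; for the wrist camera it gives the pose at the moment of the call.
A pose or a line that the arm cannot do raises r.MotionError and nothing moves.
- r.sign_off(): hands the job in, once; it reports no verdict.
The state is a dict: "time": time; "joints": joint angles; "qd": joint speeds; "effort": joint torques, N m; "position": TCP position; "ee_rot": TCP orientation; "wrist_force": force on the tool from outside, world axes, zero at the start; "wrist_torque": the same for the moment, N m; "opening": finger opening in m.
Only numpy, scipy, OpenCV 4.12 (cv2) and the standard library are available. Lean on these libraries where they do the work, as an engineer would, in place of code of your own. Each camera call takes 0.05 s, during which the arm holds its last target. There are 200 camera calls.

## Task

Take the hand roller from its rest and roll the black trim strip down into the sill panel with firm pressure, starting at the end next to the steel end block and working along to the other end, until its whole length is flush. Press with the roller only (keep the gripper off the panel and strip), then hang the roller upright back in the middle of its own rest and let go. Leave the flat hand block and the other things on the bench where they are.

Things in the scene. Friction and masses are not known exactly. Their poses are not given: they have to be found in the camera images.
- sill: Grey painted steel sill panel fixed to the bench, roughly crosswise to the robot, turned up to 0.4 rad: 100 mm wide (x), 290 mm long (y), 40 mm high. Origin at the centre of its underside, z up. A recess along its y axis holds the black trim strip; the lips beside the recess are 40 mm above the bench.
- end_block (a point): Top centre of a low steel end block bolted across the panel near its +y end: 60 mm (x) by 26 mm (y), 12 mm above the lips, 17 mm clear of the strip's first section. The panel's other end has none.
- strip_start (a point): On the strip's centre line at the middle of its first section (next to the steel end block), at lip height, which is the height of the strip's top when flush. Same axes as the panel.
- strip_end (a point): The same at the middle of the last (sixth) section, 162.5 mm from strip_start towards the panel's -y.
- roller: Hand roller, 122 mm high, about 0.5 kg; origin at the wheel's lowest point, z up. Black rubber wheel 50 mm in diameter and 50 mm wide, turning freely on an axle along x, 25 mm up: it rolls along y. Over it an aluminium plate 106 mm (x) by 48 mm (y), 56 to 66 mm up; wheel cheeks 66 mm over all in x. It starts hanging upright in one of two like rests, axes parallel to the rest's.
- roller_grip (a point): Centre of the roller's upright wooden handle, 34 mm (x) by 30 mm (y), 56 mm high, which stands on the plate; the plate's top is 28 mm below this point, the wheel's lowest point 94 mm below. Same axes as the roller.
- rest_mid (a point): The roller's own rest, fixed: two pale wooden rails on posts along its y (90 mm long, 16 mm thick, 80 mm gap) on a steel base. Point midway between the rail tops, 66 mm above the bench, z up. The roller's plate lies on the rails, its wheel hanging in the gap 5 mm off the base; roller_grip is then 38 mm above this point. Turned up to 0.4 rad; it stands left or right of the panel.
- block_grip (a point): Centre of the handle of a flat hand block in the other, like rest: same handle and plate as the roller but with a flat cork foot (60 x 94 mm, longer than the plate, so it shows from above) in place of a wheel. Not needed.
- wheel (a joint): Turning angle of the roller's wheel on its axle, rad, either sign; 0 at the start; 25 mm of rolling is 1 rad.
- sec0 (a joint): Section 1 of 6 of the black trim strip, counted from the steel end block: how far it has been pressed down, in m. Each section is 38 mm wide and 32 mm long, six at 32.5 mm pitch (195 mm in all). At 0 its top stands 6 mm above the lips, at 0.006 it is flush, at 0.0075 it is on its stop. It resists with about 5 N, goes straight down and stays where it is left.
- sec1 (a joint): Section 2 of 6 of the black trim strip, counted from the steel end block: how far it has been pressed down, in m. As section 1.
- sec2 (a joint): Section 3 of 6 of the black trim strip, counted from the steel end block: how far it has been pressed down, in m. As section 1.
- sec3 (a joint): Section 4 of 6 of the black trim strip, counted from the steel end block: how far it has been pressed down, in m. As section 1.
- sec4 (a joint): Section 5 of 6 of the black trim strip, counted from the steel end block: how far it has been pressed down, in m. As section 1.
- sec5 (a joint): Section 6 of 6 of the black trim strip, counted from the steel end block: how far it has been pressed down, in m. As section 1.
- wrench: Steel wrench, 190 mm, lying on the bench. Bystander; origin in its underside.
- driver: Screwdriver, 190 mm, lying on the bench. Bystander; origin in its underside.
- mallet: Hammer, 240 mm, lying on the bench. Bystander; origin in its underside.
- spray: Grey spray can, 58 mm across, 170 mm high, standing. Bystander; origin in its underside.
- jar: Glass jar with steel lid, 68 mm across, 75 mm high, standing. Bystander; origin in its underside.
- tape: Roll of paper tape, 100 mm across, 30 mm high, lying flat. Bystander; origin in its underside.
Things that resemble listed ones, but are neither listed nor needed, are in the scene too. Leave any yellow look-alike of the part that bears rest_mid alone. There is more than one size of the roller; the job needs the larger.

How it is judged:
By the outcome, as a careful person would: the job done as asked, in the order asked, and still so for the second after the job is handed in, with the robot touching nothing.
It also fails if it takes over 72 s, if anything falls off the work surface, if the arm or the gripper's body presses on something with over 40 N, if the wrist force passes 120 N, or if a joint passes its speed limit or range.

## Working session

There is one attempt and no reset: what is moved stays moved. The work goes in short steps, each a Python script; the robot and the scene stay as the last script left them, time stands still between calls to the robot, and variables do not carry over. Pictures are saved under pics/ and viewed, about 8 in all and at most 12, crops included, and the job is handed in when it is done.

```bash
ls; mkdir -p pics
cat > h.py <<'E'
import numpy as np, cv2
from bench import r
def snap(n,tag):
    P=r.camera_params(n); img,d=r.snapshot(n); np.savez(f'{tag}.npz',img=img,d=d,E=P['extrinsics'],k=[P['vfov'],P['cx'],P['cy']]); cv2.imwrite(f'pics/{tag}.png',img[...,::-1]); return img,d
def load(tag):
    z=np.load(f'{tag}.npz'); return z['img'],z['d'],z['E'],z['k']
def rays(tag,uv,fish=False):
    img,d,E,k=load(tag); f=img.shape[0]/2/np.tan(np.radians(k[0])/2); uv=np.atleast_2d(uv).astype(float)
    a=(uv-[k[1],k[2]])/f
    if fish:
        t=np.linalg.norm(a,axis=1,keepdims=True); s=np.where(t>1e-9,np.tan(t)/np.maximum(t,1e-9),1); a=a*s
    c=np.c_[a[:,0],-a[:,1],-np.ones(len(a))]; R=E[:3,:3]; o=-R.T@E[:3,3]
    return o,c@R   # scaled so depth 1
def plane(tag,uv,z,fish=False):
    o,v=rays(tag,uv,fish); return o+v*((z-o[2])/v[:,2:3])
def depthpt(tag,uv,fish=False):
    o,v=rays(tag,uv,fish); d=load(tag)[1]; uv=np.atleast_2d(uv).astype(int); return o+v*d[uv[:,1],uv[:,0]][:,None]
E
python3 - <<'E'
from h import *
for n in ('top','side'):
    snap(n,n); P=r.camera_params(n); print(n,P['vfov'],P['cx'],P['cy'],np.round(np.linalg.inv(P['extrinsics']),3).tolist(), [k for k in P])
    img=cv2.imread(f'pics/{n}.png'); cv2.imwrite(f'pics/{n}b.png',cv2.resize(img,(768,576)))
E
```

```text
pics
top 48.214023778927945 256.7498105745421 192.13371400282222 [[0.004, 0.995, -0.105, 0.433], [-1.0, 0.007, 0.027, -0.035], [0.028, 0.104, 0.994, 1.231], [0.0, 0.0, 0.0, 1.0]] ['vfov', 'cx', 'cy', 'extrinsics']
side 57.611955637769185 253.89057734204383 200.6746391833967 [[-0.998, 0.04, -0.055, 0.494], [-0.067, -0.705, 0.706, 0.759], [-0.011, 0.708, 0.706, 0.899], [0.0, 0.0, 0.0, 1.0]] ['vfov', 'cx', 'cy', 'extrinsics']
```

View pics/topb.png

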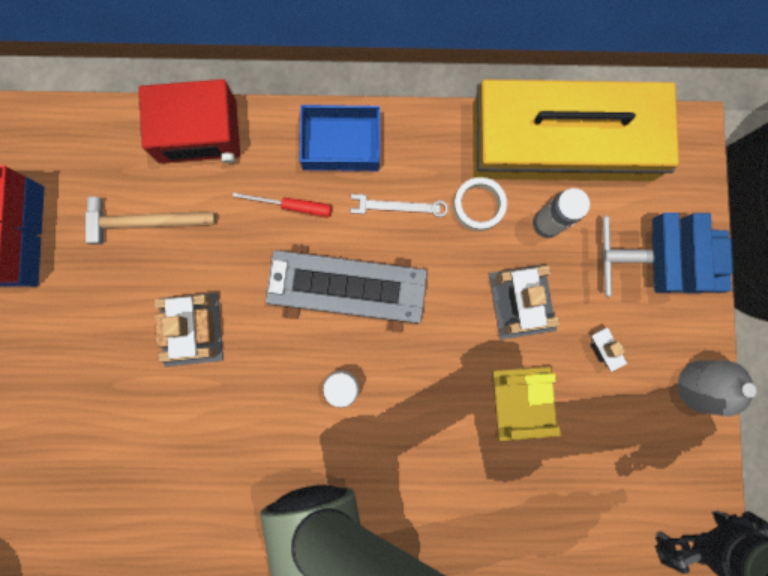

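View pics/sideb.png

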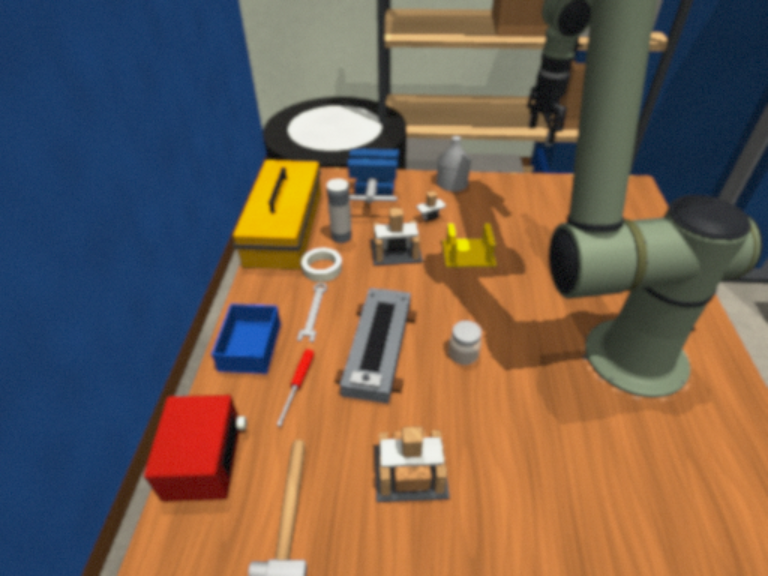

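The top view shows two similar rests. The left one, at (185,327), has a tan cork foot sticking out beyond the plate, so it holds the hand block. The right one, at (525,300), has a dark shape under the plate and no cork, so it should be the large roller. The small roller at (607,348) and the yellow rest at (527,403) are decoys. The sill is at (347,287), with its end block on the left at (278,277), which is +y. Next I'll measure and check a crop.

```bash
cat > m.py <<'E'
from h import *
def cloud(tag,u0,u1,v0,v1):
    U,V=np.meshgrid(np.arange(u0,u1),np.arange(v0,v1)); uv=np.c_[U.ravel(),V.ravel()]
    p=depthpt(tag,uv); img=load(tag)[0]; return p,img[uv[:,1],uv[:,0]].astype(int)
def rect(p,n):
    if len(p)<8: print(n,'few',len(p));return
    (c,s,a)=cv2.minAreaRect((p[:,:2]*1000).astype(np.float32)); print(n,len(p),'c',np.round(c,1),'size',np.round(s,1),'ang',round(a,2),'z',np.round(np.median(p[:,2])*1000,1),'mean',np.round(p[:,:2].mean(0)*1000,1))
if __name__=='__main__':
    for n,b in dict(right=(320,378,170,230),left=(98,152,190,248)).items():
        p,c=cloud('top',*b); z=p[:,2]*1000; sat=c.max(1)-c.min(1)
        print(n,np.histogram(z,bins=np.arange(-10,150,10))[0])
        rect(p[(z>122)&(z<142)],n+' handle'); rect(p[(z>66)&(z<90)&(sat<40)&(c.max(1)>130)],n+' plate'); rect(p[(z>56)&(z<80)&(sat>=40)],n+' rails'); rect(p[(z<20)&(sat<30)],n+' base')
    p,c=cloud('top',172,290,160,222); z=p[:,2]*1000; sat=c.max(1)-c.min(1); mx=c.max(1)
    rect(p[(z>30)&(z<60)&(sat<40)],'sill'); rect(p[(z>35)&(z<56)&(mx<60)],'strip'); rect(p[(z>44)&(z<60)&(mx>165)&(sat<40)],'endb')
    img=cv2.imread('pics/top.png'); cv2.imwrite('pics/crop1.png',np.hstack([cv2.resize(img[165:245,315:425],(440,320),interpolation=2),cv2.resize(img[180:260,90:170],(320,320),interpolation=2)]))
E
python3 m.py
```

```text
right [ 893 1499   29   12   27   56   22  210  489   28   15   14   13   49
  107]
right handle 154 c [ 537.8 -326.7] size [33.8 29.2] ang 8.7 z 131.4 mean [ 537.5 -325.8]
right plate 499 c [ 537.3 -327.5] size [110.6  50.3] ang 7.42 z 75.9 mean [ 537.3 -325. ]
right rails 192 c [ 538.2 -332.4] size [111.3  90.8] ang 8.96 z 65.9 mean [ 531.7 -333.7]
right base 625 c [ 539.3 -331.6] size [129.2 111. ] ang 9.04 z 5.0 mean [ 532.1 -317.6]
left [697 928  19  23  36  40  51 548 537  23  16  14  16  55 114]
left handle 164 c [481.5 297.7] size [33.2 29.8] ang 0.83 z 131.1 mean [481.2 297.9]
left plate 530 c [479.8 298.6] size [112.5  54.8] ang 10.49 z 75.3 mean [481.  296.2]
left rails 543 c [481.2 298.9] size [111.3  94.2] ang 7.2 z 65.0 mean [479. 294.]
left base 410 c [482.9 299.3] size [129.6 110.5] ang 6.06 z 4.6 mean [472.  270.4]
sill 3626 c [561.5   5.4] size [289.4 100.4] ang 83.06 z 40.9 mean [560.8   5.5]
strip 89 c [561.9   2.2] size [187.4  39.8] ang 83.25 z 43.4 mean [559.1   7.9]
endb 202 c [563.1   5.7] size [280.3  91. ] ang 83.14 z 50.7 mean [573.8 113.6]
```

```bash
sleep 1
```

```text
(no output)
```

View pics/crop1.png

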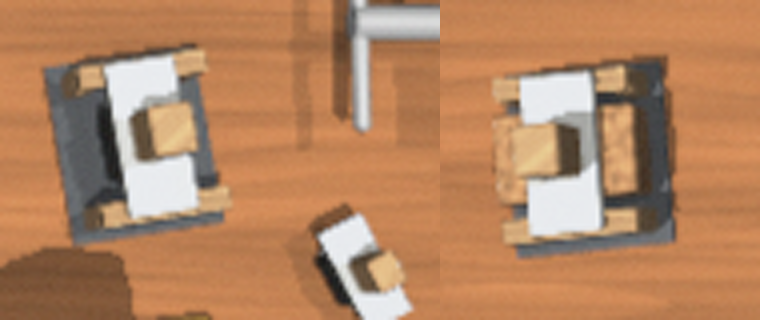

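The crop confirms it. The right rest holds a roller with a black wheel under the plate and no cork, and its plate measures 110×50 mm. The left rest shows cork, and the nearby roller is clearly smaller. Sizes and heights match the description: handle top 131 mm, plate 76, rails 66, lips 41. Next I'll get the strip profile and grasp the roller.

Run:
```python
from h import *
# strip profile in sill frame, rays onto z=46 and 52
c=np.array([.5615,.0054]); t=np.radians(-6.94); ex=np.array([np.cos(t),np.sin(t)]); ey=np.array([-np.sin(t),np.cos(t)])
img,d,E,k=load('top'); f=192/np.tan(np.radians(k[0])/2)
def prof(z,xs,ys):
    X,Y=np.meshgrid(xs,ys); w=c+X[...,None]*ex+Y[...,None]*ey; p=np.c_[w.reshape(-1,2),np.full(X.size,z)]@E[:3,:3].T+E[:3,3]
    u=(k[1]+f*p[:,0]/-p[:,2]).astype(np.float32).reshape(X.shape); v=(k[2]+f*p[:,1]/p[:,2]).astype(np.float32).reshape(X.shape)
    return cv2.remap(img.mean(2).astype(np.float32),u,v,1)
xs=np.arange(-.008,.009,.004); ys=np.arange(-.145,.146,.005)
print('strip z46',[(round(y*1000),int(b)) for y,b in zip(ys,prof(.046,xs,ys).mean(1))])
x2=np.arange(-.05,.051,.004); print('x',[(round(x*1000),int(b)) for x,b in zip(x2,prof(.046,x2,np.arange(-.06,.05,.01)).mean(0))])
y3=np.arange(.08,.146,.003); print('eb z52',[(round(y*1000),int(b)) for y,b in zip(y3,prof(.052,np.array([-.02,-.015,.015,.02]),y3).mean(1))])
# grasp
yaw=8.7; p=np.array([.5377,-.3267])
print(r.read_state()['ee_rot'])
r.goto([*p,.20],[180,0,yaw]); print(np.round(r.read_state()['joints'],1))
r.move_linear([*p,.108],max_speed=.08)
s=r.read_state(); print('bef',s['wrist_force']); r.close_gripper(); s=r.read_state(); print(s['time'],s['opening'],s['position'],s['wrist_force'])
snap('side','side2'); cv2.imwrite('pics/crop2.png',cv2.resize(cv2.imread('pics/side2.png')[90:190,200:360],(640,400)))
```

```text
strip z46 [(-145, 128), (-140, 162), (-135, 163), (-130, 161), (-125, 161), (-120, 162), (-115, 163), (-110, 163), (-105, 162), (-100, 132), (-95, 69), (-90, 71), (-85, 70), (-80, 72), (-75, 71), (-70, 70), (-65, 59), (-60, 72), (-55, 73), (-50, 73), (-45, 72), (-40, 72), (-35, 67), (-30, 68), (-25, 71), (-20, 72), (-15, 71), (-10, 71), (-5, 70), (0, 54), (5, 72), (10, 72), (15, 71), (20, 72), (25, 71), (30, 64), (35, 68), (40, 72), (45, 71), (50, 71), (55, 71), (60, 69), (65, 52), (70, 72), (75, 71), (80, 70), (85, 70), (90, 69), (95, 72), (100, 142), (105, 162), (110, 154), (115, 176), (120, 200), (125, 137), (130, 144), (135, 190), (140, 199), (145, 141)]
x [(-50, 109), (-46, 158), (-42, 162), (-38, 161), (-34, 160), (-30, 159), (-26, 159), (-22, 130), (-18, 63), (-14, 71), (-10, 71), (-6, 70), (-2, 70), (2, 69), (6, 69), (10, 67), (14, 67), (18, 63), (22, 125), (26, 161), (30, 160), (34, 158), (38, 158), (42, 157), (46, 156), (50, 115)]
eb z52 [(80, 84), (83, 85), (86, 82), (89, 77), (92, 73), (95, 83), (98, 119), (101, 157), (104, 158), (107, 154), (110, 136), (113, 148), (116, 218), (119, 233), (122, 232), (125, 233), (128, 233), (131, 230), (134, 229), (137, 224), (140, 177), (143, 143)]
[-1.79909267e+02 -1.35532212e-02  1.90660355e+01]
[-38.1  29.3  -3.1  57.6  -0.  133.3]
bef [ 0.69963528  0.32551207 -0.07670071]
3.4667 0.029457752175030626 [ 0.5379679  -0.32720785  0.10847166] [ 0.46168827 -1.96669755  2.22438411]
```

View pics/crop2.png

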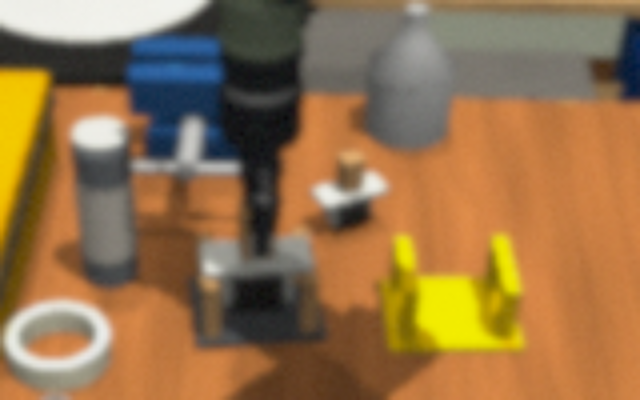

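Strip edges are at y' = −99.5 to +98 and the block face is at 115, which matches the 17 mm clearance. The laterals are symmetric. The crop at (260,240) shows the fingers around the roller's handle, and the 29.5 mm opening matches the handle. Next I'll lift, carry, and press on section 1.

```bash
cat > g.py <<'E'
from h import *
c=np.array([.5615,.0054]); t=np.radians(-6.94); ex=np.array([np.cos(t),np.sin(t)]); ey=np.array([-np.sin(t),np.cos(t)])
at=lambda y,z: [*(c+y*ey),z]
def st(n=''):
    s=r.read_state(); print(n,round(s['time'],2),'p',np.round(np.array(s['position'])*1000,1),'F',np.round(s['wrist_force'],1),'M',np.round(s['wrist_torque'],2),'op',round(s['opening']*1000,1)); return s
E
python3 - <<'E'
from g import *
r.move_linear([.5380,-.3272,.25],max_speed=.12); st('lift')
r.goto(at(.081,.25),[180,0,-6.94]); st('over')
r.move_linear(at(.081,.165),max_speed=.1); r.sleep(.2); st('near')
print(r.move_linear(at(.081,.128),max_speed=.02,threshold=25)); st('press'); r.sleep(.3); st('press')
snap('side','side3'); snap('top','top3'); cv2.imwrite('pics/crop3.png',np.hstack([cv2.resize(cv2.imread('pics/side3.png')[150:290,200:320],(480,560)),cv2.resize(cv2.imread('pics/top3.png')[150:240,160:300],(300,560))]))
E
```

```text
lift 4.85 p [ 537.5 -326.8  248.9] F [-0.3  0.4 -4.6] M [-0.04  0.03  0.06] op 29.3
over 9.24 p [571.3  85.7 250. ] F [-0.2  0.7 -5.4] M [0.02 0.01 0.09] op 29.6
near 10.44 p [571.8  85.8 165.7] F [ 0.3 -0.7 -4.8] M [-0.02 -0.   -0.  ] op 29.4
True
press 11.74 p [571.4  86.  138.2] F [-2.2  0.3  6.1] M [0.1  0.44 0.02] op 29.1
press 12.04 p [571.4  86.  138.2] F [-1.1  1.2  7.8] M [ 0.05  0.48 -0.01] op 29.6
```

View pics/crop3.png

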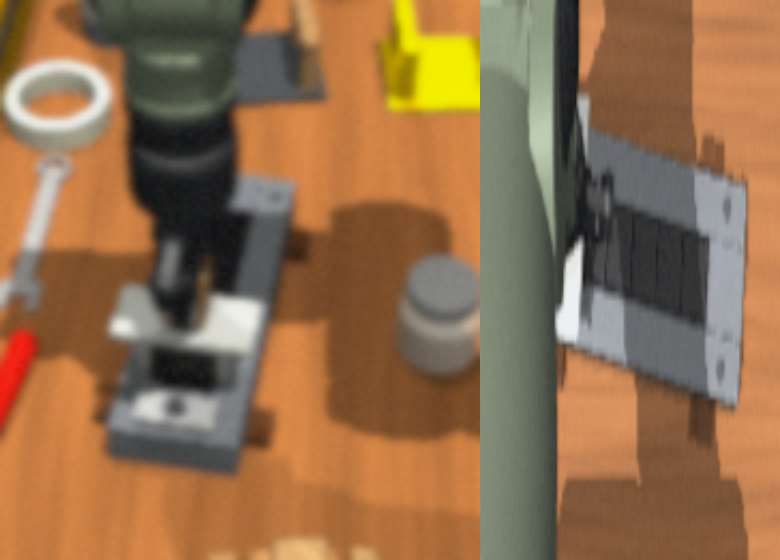

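The crop shows the wheel centred on the strip just beyond the end block, at (190,370). TCP z of 138.2 mm matches the expected lip contact at 138.5. Next I'll build up force, then roll.

Run:
```python
from g import *
z=.1378
for i in range(8):
    r.move_linear(at(.081,z),max_speed=.02); r.sleep(.1); s=st(f'{z:.4f}')
    if s['wrist_force'][2]>20: break
    z-=.0005
y=.081
while y>-.088:
    y=max(y-.017,-.089)
    r.move_linear(at(y,z),max_speed=.04); s=st(f'y {y:.3f} z {z:.4f}'); F=s['wrist_force'][2]
    if F<16: z-=.0005
    if F>32: z+=.0005
    if F>60: z+=.001
    if abs(s['position'][2]-.138)>.006: print('odd'); break
```

```text
0.1378 12.49 p [571.9  85.8 138.3] F [-0.7  0.1  2.9] M [0.06 0.04 0.04] op 29.5
0.1373 12.84 p [572.   85.8 138.2] F [-1.   0.2  7.5] M [0.03 0.27 0.02] op 29.4
0.1368 13.19 p [572.   85.9 138.1] F [-3.1  0.2  9.6] M [0.   0.47 0.02] op 29.5
0.1363 13.54 p [572.   85.9 138.1] F [-2.8 -0.2 12.8] M [ 0.04  0.75 -0.01] op 29.8
0.1358 13.89 p [572.1  85.9 138.1] F [-3.5 -0.3 15.9] M [ 0.07  0.97 -0.03] op 29.2
0.1353 14.24 p [572.1  86.  138. ] F [-4.4  0.5 18.6] M [ 0.01  1.25 -0.01] op 29.4
0.1348 14.59 p [572.2  86.  138. ] F [-6.8  0.3 21.8] M [ 0.02  1.52 -0.07] op 29.3
y 0.064 z 0.1348 15.17 p [570.2  69.1 138. ] F [-5.5  0.7 22.5] M [0.16 1.53 0.1 ] op 29.3
y 0.047 z 0.1348 15.74 p [568.1  52.4 138. ] F [-5.8  1.5 21.8] M [0.32 1.54 0.06] op 29.7
y 0.030 z 0.1348 16.32 p [566.   35.1 138. ] F [-7.3  0.9 22.3] M [0.09 1.53 0.03] op 29.2
y 0.013 z 0.1348 16.89 p [564.1  18.9 137.9] F [-7.   2.7 22.8] M [0.64 1.46 0.05] op 29.3Traceback (most recent call last):
  File "<stdin>", line 10, in <module>
bench.MotionError: the arm cannot follow that straight line within its joint ranges
```

Run:
```python
from g import *
s=st(); print(s['joints'],s['ee_rot'])
for y in (.005,-.004,-.03,-.06,-.089):
    for z in (.1348,.1380): print(y,z,r.ik(at(y,z),[180,0,-6.94]))
print(r.ik(at(-.004,.1348),s['ee_rot']))
```

```text
16.89 p [564.1  18.9 137.9] F [-7.   2.7 22.8] M [0.64 1.46 0.05] op 29.3
[-5.62425177e+00  2.61394257e+01 -1.84286698e+01  4.53643266e+01
  9.42798059e-02 -1.78716290e+02] [-1.79904230e+02 -6.54488513e-02 -6.90796042e+00]
0.005 0.1348 [  -6.46620425   26.18685192  -18.89255072   44.92059736    0.
 -179.52620425]
0.005 0.138 [  -6.46620425   25.9800668   -18.68706245   45.33287075    0.
 -179.52620425]
-0.004 0.1348 [ -7.39238886  26.07694046 -19.07777659  44.84528294   0.
 179.54761114]
-0.004 0.138 [ -7.39238886  25.86966255 -18.87218366  45.2581538    0.
 179.54761114]
-0.03 0.1348 [-10.0761562   25.83412937 -19.4861697   44.67970092   0.
 176.8638438 ]
-0.03 0.138 [-10.0761562   25.62575919 -19.28033802  45.09390279   0.
 176.8638438 ]
-0.06 0.1348 [-13.1757007   25.69309728 -19.72286929  44.58403343   0.
 173.7642993 ]
-0.06 0.138 [-13.1757007   25.48409038 -19.51689419  44.99901543   0.
 173.7642993 ]
-0.089 0.1348 [-16.15859757  25.69935645 -19.71237223  44.58827133   0.
 170.78140243]
-0.089 0.138 [-16.15859757  25.49037785 -19.50640356  45.00321859   0.
 170.78140243]
[-7.44066802e+00  2.60300036e+01 -1.91569196e+01  4.47485212e+01
  9.63744597e-02  1.79467292e+02]
```

Joint 6 reached −180° mid-roll. I'll lift, spin it a full turn so the wheel keeps the same orientation, come back down overlapping the pressed part with about 2° of skew, and straighten as it rolls.

Run:
```python
from g import *
r.move_linear(at(.013,.20),max_speed=.1); st('up')
q=np.array(r.ik(at(.020,.20),[180,0,-4.4])); 
if q[5]<0: q[5]+=360
print(q); assert q[5]<179.95
r.move_j(q); r.sleep(.2); s=st('spun'); print(s['joints'],s['ee_rot'])
r.move_linear(at(.020,.15),max_speed=.08)
print(r.move_linear(at(.020,.128),max_speed=.02,threshold=25)); st('press')
```

```text
up 17.69 p [562.4  18.3 199. ] F [-1.   0.5 -5.1] M [0.02 0.03 0.  ] op 29.4
[ -4.92772329  22.65801836 -13.81032027  53.53166136   0.
 179.47227671]
spun 23.02 p [563.9  25.2 200. ] F [-0.1 -0.1 -4.6] M [ 0.01 -0.01 -0.03] op 29.0
[-4.92945551e+00  2.26579311e+01 -1.38112351e+01  5.35303665e+01
 -1.32677788e-03  1.79470653e+02] [ 1.79998669e+02 -4.55025858e-04 -4.40010869e+00]
True
press 24.5 p [564.   25.3 138.2] F [-1.9  0.4  6.9] M [0.04 0.55 0.01] op 29.0
```

Run:
```python
from g import *
z=.1346
r.move_linear(at(.020,z),max_speed=.02); st('pressed')
y=.020
while y>-.088:
    y=max(y-.015,-.090); yaw=max(-6.94,-4.4-(.020-y)*110)
    try: r.move_linear(at(y,z),[180,0,yaw],max_speed=.04)
    except Exception as e: print('ERR',y,e); break
    s=st(f'y {y:.3f} yaw {yaw:.1f} {s["ee_rot"][2] if 0 else ""}'); F=s['wrist_force'][2]
    if F<18: z-=.0005
    if F>32: z+=.0005
print(s['ee_rot'])
if y<-.088:
    r.move_linear(at(-.09,.25),max_speed=.1); st('up')
    r.move_linear([.45,-.2,.27],max_speed=.2); snap('top','top4'); st()
    img=cv2.imread('pics/top4.png'); cv2.imwrite('pics/crop4.png',cv2.resize(img[150:230,165:300],(780,462),interpolation=2))
    from m import cloud
    p,col=cloud('top4',172,290,160,222); q=(p[:,:2]-c)@np.c_[ex,ey]
    lip=(abs(abs(q[:,0])-.035)<.006)&(abs(q[:,1])<.09); print('lip',np.median(p[lip,2])*1000)
    for i in range(6):
        m=(abs(q[:,0])<.014)&(abs(q[:,1]-(.081-.0325*i))<.012); print(i,m.sum(),round(np.median(p[m,2])*1000,2),round(p[m,2].std()*1000,2))
```

```text
pressed 24.76 p [564.7  25.3 137.9] F [-7.2  0.5 19.6] M [0.08 1.69 0.02] op 29.2
y 0.005 yaw -6.1  25.28 p [563.3  10.6 138. ] F [-6.3  1.8 19.3] M [0.4  1.47 0.14] op 29.1
y -0.010 yaw -6.9  25.81 p [561.6  -5.  138. ] F [-5.3 -0.  19.7] M [0.04 1.35 0.21] op 29.3
y -0.025 yaw -6.9  26.33 p [560.  -19.1 138. ] F [-5.   2.  18.7] M [0.55 1.3  0.05] op 29.6
y -0.040 yaw -6.9  26.86 p [558.1 -35.  138. ] F [-4.6 -0.4 19. ] M [0.07 1.35 0.04] op 29.1
y -0.055 yaw -6.9  27.38 p [556.4 -48.8 138. ] F [-4.7  3.3 19.3] M [0.83 1.24 0.06] op 29.7
y -0.070 yaw -6.9  27.91 p [554.5 -64.9 138. ] F [-6.1  1.2 18.7] M [0.   1.29 0.03] op 29.1
y -0.085 yaw -6.9  28.43 p [552.6 -79.9 138. ] F [-5.1  0.5 19.1] M [0.   1.27 0.13] op 29.3
y -0.090 yaw -6.9  28.71 p [552.  -84.9 138. ] F [-5.7 -0.1 18.5] M [-0.03  1.26  0.09] op 29.6
[179.8896864   -0.25672704  -6.9456743 ]
up 30.01 p [550.2 -83.8 249.2] F [-0.3  0.4 -4.6] M [ 0.02 -0.05 -0.01] op 29.5
 30.98 p [ 450.4 -199.4  269.8] F [-0.1  0.3 -4.2] M [ 0.  0. -0.] op 29.4
lip 39.7031207073687
0 86 39.02 2.42
1 85 39.25 2.16
2 85 39.58 2.77
3 85 39.28 2.35
4 83 40.09 2.2
5 86 39.67 2.14
```

View pics/crop4.png

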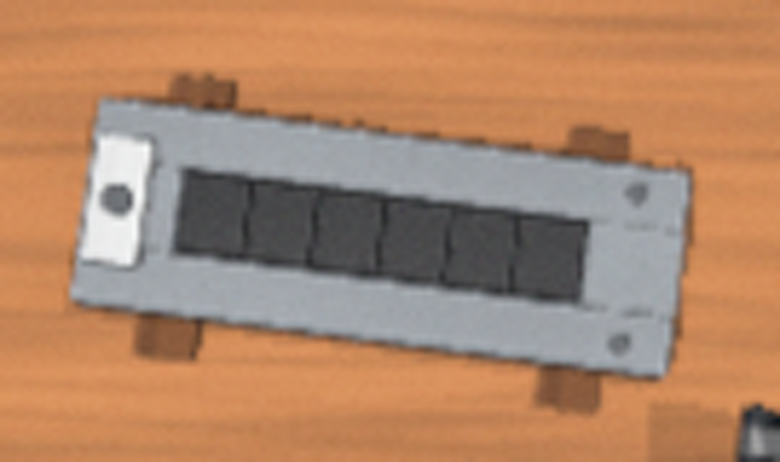

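All six sections are level with the lips to within depth noise (39.0–40.1 mm against 39.7), and the strip in the crop looks uniform. Now I'll hang the roller back.

Run:
```python
from g import *
p=[.5384,-.3316]
r.goto([*p,.25],[180,0,8.9]); print(np.round(r.read_state()['joints'],1))
r.move_linear([*p,.135],max_speed=.08); r.sleep(.2); st('pre')
print(r.move_linear([*p,.1065],max_speed=.025,threshold=4)); st('down')
```

```text
[-38.3  27.9   1.9  64.1   0.  132.8]
pre 33.45 p [ 538.6 -331.7  135.4] F [-0.9  0.5 -3.7] M [-0.02  0.04 -0.01] op 29.2
True
down 34.42 p [ 538.1 -331.5  108.4] F [-0.7 -0.3  5.1] M [-0.02 -0.2  -0.  ] op 29.2
```

Contact came at z 108.4 mm, the height at which I picked it up. I'll release, retreat and check.

Run:
```python
from g import *
from m import cloud,rect
p=[.5384,-.3316]
r.open(); r.sleep(.2); st('open')
r.move_linear([*p,.22],max_speed=.08); r.goto([.35,-.42,.28],[180,0,8.9]); r.sleep(.3); st('away')
snap('top','top5'); snap('side','side5')
pp,col=cloud('top5',320,378,170,230); z=pp[:,2]*1000; sat=col.max(1)-col.min(1)
rect(pp[(z>122)&(z<142)],'handle'); rect(pp[(z>66)&(z<90)&(sat<40)&(col.max(1)>130)],'plate'); rect(pp[(z>56)&(z<80)&(sat>=40)],'rails'); rect(pp[(z<20)&(sat<30)],'base')
cv2.imwrite('pics/crop5.png',np.hstack([cv2.resize(cv2.imread('pics/top5.png'),(460,345)),cv2.resize(cv2.imread('pics/side5.png')[120:200,220:310],(330,345))]))
```

```text
open 35.21 p [ 536.7 -330.5  106.5] F [ 0.9  0.  -0.7] M [ 0.02  0.02 -0.06] op 85.9
away 37.95 p [ 350.8 -419.5  279.5] F [1.4 0.7 0.4] M [ 0.04 -0.04  0.03] op 85.4
handle 155 c [ 537.4 -329. ] size [33.5 30.5] ang 7.21 z 131.5 mean [ 537.3 -328.2]
plate 501 c [ 537.3 -330.3] size [110.4  49.8] ang 9.91 z 76.0 mean [ 537.  -327.6]
rails 190 c [ 537.8 -331.5] size [111.  90.] ang 9.09 z 65.7 mean [ 532.6 -330.7]
base 620 c [ 539.5 -332. ] size [129.4 110.4] ang 9.62 z 5.1 mean [ 531.5 -315.4]
```

View pics/crop5.png

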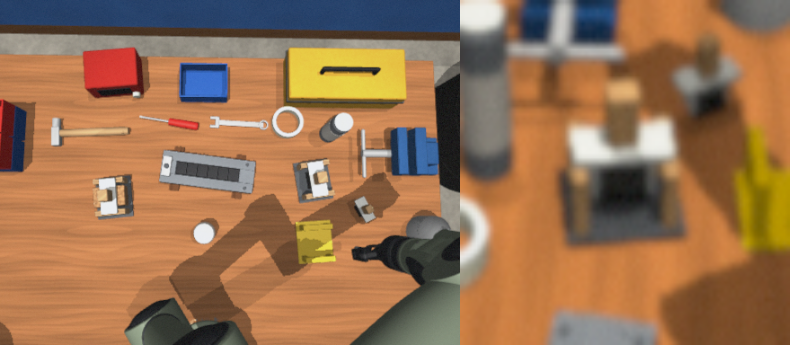

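```bash
python3 -c "
from bench import r
print(r.read_state()['time']); print(r.sign_off())"
```

```text
38.05
the job is handed in; nothing more can be done
None
```

The trim strip is rolled flush along its whole length, the large roller is hanging back in its own rest, and I handed the job in at 38 s.

- **Rolling:** I started at the section next to the end block and worked to the far end, pressing with about 23–28 N. Joint 6 reached its limit over section 3. I lifted there, turned the tool a full circle and resumed about 7 mm back on the part already pressed, starting with about 2° of skew. So the rolling was in two overlapping passes, not one.
- **Strip check:** the depth image puts the six section tops at 39.0–40.1 mm and the lips at 39.7 mm. That is flush within the roughly 2 mm depth noise. The wheel also ran at lip height the whole way.
- **Roller check:** it stands upright with the plate top at 76 mm. It is within about 1–3 mm of the middle of the rest and lined up with it to within about 2°, both close to the measurement error.
- **Other items:** in the last pictures nothing else on the bench appears to have moved, and the gripper is clear. No check failed. The wheel's turning angle can't be read, so I did not verify it directly.

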